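Feed, lock and rivet a clasp leaf on the hand press

ROBOT

A 6-joint arm with a two-finger parallel gripper is mounted at the origin on a cart in front of the work surface, level with it; the furniture and walls round the work are solid. World frame = base frame: x ahead of the robot, y to its left, z up, the work surface at z = 0. Lengths are in m, angles in degrees, forces in N, time in s.
With the tool pointing down it reaches from about 0.4 to 0.825 m from the base axis. Payload 7 kg.
Tool frame: the origin (TCP) lies at the very end of the fingers, on their centre line; the grasp point (between the pads) lies tcp_to_grasp behind it (tcp_to_grasp is the distance from the TCP to the grasp point, in m); x points along the fingers, y is the direction in which the jaws open and shut, and the axes are right-handed (so a half turn about x gives the same grasp; the last joint's range is limited). The gripper opens to 88 mm and grips with 3 to 60 N. Pads are 19 mm wide; open, the fingers measure 130 mm over their backs; the gripper's body (78 mm by 193 mm) begins 47 mm behind the grasp point.
Start: joints at [93.283, 20.546, 0.682, 0, -70.136, -16.507], TCP at [0.154, 0.657, 0.227] pointing down, gripper open.
Joint ranges: [-176.03, 176.03], [-82.01, 121.73], [-58.28, 71.71], [-173.87, 95.51], [-174.79, -0.11], [-173.66, 173.66]. Speed limits (degrees/s): [136.94, 136.94, 172.46, 180, 180, 180].

INTERFACE

Orientations are given as [roll, pitch, yaw] about the fixed x, y, z axes, in that order (R = Rz(yaw) Ry(pitch) Rx(roll)).
In Python, from plant import * gives the robot as it stands. The module is installed in compiled form; this text tells all that it offers.
- The arm moves only by the shell command python3 -m pendant 'ROWS'. ROWS is JSON, a list of rows, each an object with "claw": the finger opening in mm, from 0 to 87.6; "linear": the shift along the tool's x, y, z in mm, a list of three; "twist": the turn about the tool's x in rad. In form: [{"claw": claw, "linear": [tx, ty, tz], "twist": twist}, ...]. A call has exactly 10 rows; each row shifts and turns the commanded pose from where the row before left it, along the tool's axes as they then stand; what a row does not reach is not made up. A row lasts 1/12 s, in which the tool goes at most 41.7 mm and 7.16 degrees, less where a joint would pass 70% of its speed; a pose out of reach is approached as far as the arm can. A call with a gripper value outside its range is refused whole. The fingers move at their own pace and stop on an object; the grip force is fixed at half the most. Time passes only in rows, so rows that do not move let the fingers close, or fill a call up. It gives the time, the measured TCP pose, the force and the opening at its end, in the units of the state.
- get_obs(): the state, without advancing time (a new reading comes with each control period).
- snapshot(name): name is "side" or "top" or "wrist"; returns (picture, depth): 420x560x3 uint8, red, green, blue; 420x560 float32, m along the optical axis (not along the pixel's ray), 0 where there is no reading.
- camera_params(name): a dict with "fx", "fy", "cx", "cy" (pixels), "rvec" (rotation vector, rad) and "tvec" (3), from world to camera coordinates, as OpenCV has them. Camera axes: x right, y down, z forward; pixel columns grow to the right and rows downward; lengths in m; the calibration is good to about 2 mm. The wrist camera is an equidistant fisheye: a pixel r from the principal point sees the ray r / f radians off the axis. A picture is of the moment at which its call begins: read the wrist's pose just before it. camera_params takes no time and is no camera call; for the wrist camera it gives the pose at the moment of the call.
- close_job(): hands the job in, once; it reports no verdict.
Trained networks look in the newest picture that a camera, given by its name, has taken for a name from the list of things; names that differ only in an ending like _2 or _b are one class to them, and where a whole thing is asked for, a point or a joint stands for the part that bears it (a point fixed in the world has none). Each returns a list of dicts, best first, with "confidence" (0 to 1); they miss things now and then, are a little off and sometimes report something else, mostly with a low value. They report only what shows in the picture. A call takes as long as a camera call.
- boxes_of(camera, target): "xy" ([column, row] in pixels, amid what is visible of it).
The state is a dict: "clock": time; "joint_pos": joint angles; "qvel": joint speeds; "tau": joint torques, N m; "tool_pos": TCP position; "orientation": TCP orientation; "force": force on the tool from outside, world axes, zero at the start; "moment": the same for the moment, N m; "opening": finger opening in m.
Only numpy, scipy, OpenCV 4.12 (cv2) and the standard library are available. Lean on these libraries where they do the work, as an engineer would, in place of code of your own. Each camera call takes 0.05 s, during which the arm holds its last target. There are 200 camera calls.

TASK

Set the rivet in the brass clasp leaf that lies in the feed slide of the little hand press: swing the cam lever forward to its stop so that the cam's low side frees the slide, push the slide fully home under the press by its upright plate, and swing the lever back to its stop to lock it. Then press the plunger down until the punch bears firmly on the rivet, and let it spring back up. Only push and press: the leaf stays in its nest and the things standing around stay where they are.

Things in the scene. Friction and masses are not known exactly. Their poses are not given: they have to be found in the camera images.
- cam (a joint): Cam hinge, upright axis, rad. 0 = lever at its rear stop, locked: the cam plate's round high side stands in a scallop of the slide's edge (up to 0.5 still locks). 1.571 = lever at its front stop, released: the flat low side faces the slide (1.45 suffices). Grows anticlockwise seen from above. Starts between 0 and 0.25; about 2 N at the knob turns it; stays where left.
- slide (a joint): Feed slide travel, m. 0 = drawn back (start), 0.050 = fully home at a solid stop, the rivet under the punch. Friction about 2 N, no spring. While the cam's high side engages, the slide cannot move; away from 0 and 0.050 the cam cannot be turned to its high side.
- press_plunger (a joint): Press plunger, m. 0 = up, grows downward; a spring (500 N/m, and 1.3 N friction) returns it. With the slide home the punch meets the rivet at about 0.010 and goes no further, some 7 N at the top to get there; bare stroke 0.016.
- fixture: Grey steel base plate, 190 x 96 x 8 mm, fixed on the bench. Origin on the bench under the slide's centre line, level with the cam pivot; x = feed direction, toward the press. In its frame the plate spans x -100 to 90, y -62 to 34 mm; keepers, lever stops and cam hub reach 26 mm up; plunger axis at x 108, y 0; press frame at x 116 to 171 mm, 18 wide, 87 high.
- cam_pivot (a point): Point on the cam's axis, 40 mm above the bench, at x 0, y -32.5 mm in the fixture's frame.
- lever_knob (a point): Centre of the black upright knob at the lever's end, 40 mm above the bench; 16 mm thick, spanning 23 to 58 mm above the bench, 60 mm from the pivot. The flat lever lies 16 to 23 mm above the bench. From the pivot the knob lies at -140 degrees (locked) or -50 degrees (released) from the fixture's x axis.
- push_plate (a point): Centre of the rear face of the slide's upright push plate, 40 mm above the bench; plate 26 mm wide, 6 mm thick, top 51 mm above the bench. Push this face along the fixture's +x.
- plunger_top (a point): Top end of the press's upright plunger rod, a plain rod 8 mm thick, 135 mm above the bench when up. Press straight down here.
- nest (a point): Point on the nest's floor in the slide, 26.5 mm above the bench, under the rivet; axes like the fixture's. It moves with the slide and is under the plunger when home.
- leaf: Loose brass clasp leaf, 48 x 12 x 2.5 mm, lying in the slide's nest with 2.5 mm lips all round; a steel rivet 4 mm thick stands 4.2 mm up from it, 19 mm ahead of the origin. Origin: centre of its underside, x along its length. It rides with the slide and is not to be taken out.
- loupe: Bystander: black eye loupe, 34 mm wide, 30 mm high, standing near the press. Origin: centre of its underside. Leave it alone.
- jar: Bystander: small jar with a white screw lid, 42 mm wide, 58 mm high, standing beside the slide. Origin: centre of its underside. Leave it alone.
- tweezers: Bystander: fine steel tweezers, 90 mm long, lying behind the push plate. Origin: centre of its underside. Leave it alone.
- puffer: Bystander: rubber air puffer, 88 mm long, 42 mm thick, lying on the bench. Origin: centre of its underside. Leave it alone.
- dial: Bystander: brass dial holder with a white dial, 41 mm wide, 6 mm high, lying on the bench. Origin: centre of its underside. Leave it alone.
- block: Bystander: black steel bench block, 44 x 66 x 22 mm, lying on the bench. Origin: centre of its underside. Leave it alone.
- swabs: Bystander: clear beaker of cotton swabs, 42 mm wide, 69 mm high. Origin: centre of its underside. Leave it alone.

How it is judged:
By the outcome, as a careful person would: the job done as asked, in the order asked, and still so for the second after the job is handed in, with the robot touching nothing.
It also fails if it takes over 64 s, if anything falls off the work surface, if the arm or the gripper's body presses on something with over 40 N, if the wrist force passes 120 N, or if a joint passes its speed limit or range.

## Working session

There is one attempt and no reset: what is moved stays moved. The work goes in short steps, Python scripts to look and compute and a shell command to move; the robot and the scene stay as the last step left them, time stands still between calls to the robot, and variables do not carry over. Pictures are saved under pics/ and viewed, about 8 in all and at most 12, crops included, and the job is handed in when it is done.

```bash
mkdir -p pics; cat > h.py <<'E'
from plant import *
import numpy as np, cv2
from scipy.spatial.transform import Rotation as R
def snap(n,f):
    p,d=snapshot(n); cv2.imwrite('pics/'+f,p[:,:,::-1]); return p,d
def w2c(n):
    c=camera_params(n); return c,cv2.Rodrigues(np.array(c['rvec'],float))[0],np.array(c['tvec'],float).ravel()
def ray(n,uv):
    c,M,t=w2c(n); a=(uv[0]-c['cx'])/c['fx']; b=(uv[1]-c['cy'])/c['fy']
    if n=='wrist':
        r=np.hypot(a,b); s=np.sin(r)/r if r>1e-9 else 1; v=np.array([a*s,b*s,np.cos(r)])
    else: v=np.array([a,b,1.])
    return -M.T@t, M.T@v
def atz(n,uv,z):
    o,v=ray(n,uv); return o+v*(z-o[2])/v[2]
def proj(n,X):
    c,M,t=w2c(n); p=M@np.asarray(X,float)+t
    if n=='wrist':
        r=np.hypot(p[0],p[1]); th=np.arctan2(r,p[2]); k=th/max(r,1e-9)
        return np.array([c['cx']+c['fx']*p[0]*k,c['cy']+c['fy']*p[1]*k])
    return np.array([c['cx']+c['fx']*p[0]/p[2],c['cy']+c['fy']*p[1]/p[2]])
E
python3 - <<'E'
from h import *
np.set_printoptions(precision=4,suppress=True)
print(get_obs())
Z=dict(lever_knob=.04,push_plate=.04,plunger_top=.135,nest=.0265,leaf=.028,cam_pivot=.04,fixture=.008,jar=.03,loupe=.015,tweezers=.003,swabs=.035)
for n in('side','top','wrist'):
    snap(n,n+'0.png'); c,M,t=w2c(n); print(n,-M.T@t,M[2])
    for k,z in Z.items():
        b=boxes_of(n,k)[:2]
        print(k,[(np.round(x['xy']),round(x['confidence'],2),atz(n,x['xy'],z)[:2]) for x in b])
E
```

```text
{'clock': 0.0, 'joint_pos': array([ 93.283 ,  20.5908,   0.6327,  -0.0204, -70.1361, -16.5067]), 'qvel': array([ 0.0181, -0.084 , -0.0208,  0.0512,  0.051 ,  0.0428]), 'tau': array([ -0.0021, -58.2709,  29.3063,   6.9972,   0.0069,  -0.0002]), 'tool_pos': array([0.1543, 0.6566, 0.2256]), 'orientation': array([ 94.9772,  89.9039, -98.2535]), 'force': array([-0.0993,  0.7921, -0.409 ]), 'moment': array([-0.0006, -0.0041, -0.0153]), 'opening': 0.08783185580530917}
side [ 0.0954 -0.32    0.5716] [ 0.4902  0.6792 -0.5463]
lever_knob [(array([271., 258.]), 0.91, array([0.4693, 0.2017]))]
push_plate [(array([279., 249.]), 0.73, array([0.5002, 0.2167]))]
plunger_top []
nest [(array([278., 244.]), 0.55, array([0.5169, 0.2439]))]
leaf [(array([306., 248.]), 0.61, array([0.5544, 0.1967]))]
cam_pivot [(array([298., 258.]), 0.68, array([0.5124, 0.169 ]))]
fixture [(array([303., 254.]), 0.84, array([0.5544, 0.203 ]))]
jar [(array([273., 221.]), 0.93, array([0.5581, 0.316 ]))]
loupe [(array([300., 260.]), 0.73, array([0.5333, 0.187 ])), (array([339., 283.]), 0.53, array([0.5491, 0.0878]))]
tweezers
[... 339 characters left out ...]
8.]), 0.98, array([0.5137, 0.2421]))]
leaf [(array([311., 190.]), 0.58, array([0.5513, 0.188 ]))]
cam_pivot [(array([303., 206.]), 0.91, array([0.5149, 0.2067]))]
fixture [(array([306., 199.]), 0.75, array([0.5344, 0.1999]))]
jar [(array([251., 190.]), 0.8, array([0.5545, 0.3184])), (array([284., 206.]), 0.36, array([0.517 , 0.2484]))]
loupe [(array([355., 195.]), 0.74, array([0.5401, 0.093 ]))]
tweezers []
swabs [(array([169., 202.]), 0.81, array([0.5316, 0.4935])), (array([360., 195.]), 0.74, array([0.5358, 0.085 ]))]
wrist [0.221  0.6412 0.3857] [-0.2499  0.0596 -0.9664]
lever_knob []
push_plate []
plunger_top []
nest []
leaf []
cam_pivot []
fixture []
jar []
loupe []
tweezers []
swabs []
```

```bash
python3 - <<'E'
import cv2,numpy as np
a=cv2.imread('pics/top0.png')[140:260,220:400];b=cv2.imread('pics/side0.png')[190:310,210:390]
cv2.imwrite('pics/c1.png',np.hstack([cv2.resize(x,(396*1,264),interpolation=cv2.INTER_CUBIC) for x in(a,b)]))
cv2.imwrite('pics/c1.png',np.vstack([cv2.resize(x,(450,300),interpolation=cv2.INTER_CUBIC) for x in(a,b)]))
E
```

```text
(no output)
```

View pics/c1.png

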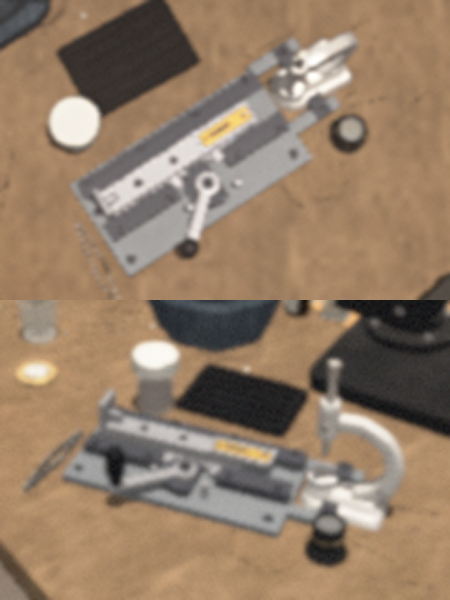

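```bash
cat >> h.py <<'E'
np.set_printoptions(precision=4,suppress=True)
def pose():
    o=get_obs(); return np.array(o['tool_pos']),R.from_euler('xyz',o['orientation'],degrees=True).as_matrix(),o
def rel(target,yaxis=None):
    p,M,o=pose(); print('t',round(o['clock'],2),'p',p,'F',o['force'],'open',o['opening'],'d mm tool',M.T@(np.array(target)-p)*1000)
    print('tool y,z',M[:,1],M[:,2])
    if yaxis is not None:
        v=M.T@np.array([*yaxis,0.]); a=np.arctan2(v[2],v[1]); print('twist to y',a,'or',(a+np.pi/2)%np.pi-np.pi/2)
E
python3 -c "
from h import *
rel([.47,.26,.25])
for n,u in(('top',(302.8,212.8)),('top',(294.8,238.8))): print(atz(n,u,.03))"
```

```text
t 1.8 p [0.1544 0.6571 0.2266] F [ 0.8616  0.0704 -0.7134] open 0.08720206966844643 d mm tool [ -23.4359  314.3618 -398.0392]
tool y,z [-0.2288 -0.9735 -0.    ] [-0.9735  0.2288 -0.    ]
[0.5018 0.2079 0.03  ]
[0.4467 0.2264 0.03  ]
```

```bash
for i in 1; do python3 -m pendant '[{"claw":40,"linear":[-2,25,-32],"twist":0},{"claw":40,"linear":[-2,25,-32],"twist":0},{"claw":40,"linear":[-2,25,-32],"twist":0},{"claw":40,"linear":[-2,25,-32],"twist":0},{"claw":40,"linear":[-2,25,-32],"twist":0},{"claw":40,"linear":[-2,25,-32],"twist":0},{"claw":40,"linear":[-2,25,-32],"twist":0},{"claw":40,"linear":[-2,25,-32],"twist":0},{"claw":40,"linear":[-2,25,-32],"twist":0},{"claw":40,"linear":[-2,25,-32],"twist":0}]'; done
python3 -m pendant '[{"claw":40,"linear":[-2,25,-30],"twist":0},{"claw":40,"linear":[-2,25,-30],"twist":0},{"claw":40,"linear":[0,13,-16],"twist":0},{"claw":40,"linear":[0,0,0],"twist":0},{"claw":40,"linear":[0,0,0],"twist":0},{"claw":40,"linear":[0,0,0],"twist":0},{"claw":40,"linear":[0,0,0],"twist":0},{"claw":40,"linear":[0,0,0],"twist":0},{"claw":40,"linear":[0,0,0],"twist":0},{"claw":40,"linear":[0,0,0],"twist":0}]'
python3 - <<'E'
from h import *
rel([.4467,.2264,.1])
p,d=snap('wrist','w1.png'); 
Z=dict(lever_knob=.04,push_plate=.04,plunger_top=.135,nest=.0265,leaf=.028,cam_pivot=.03,jar=.03,loupe=.015,tweezers=.003)
for k,z in Z.items():
    print(k,[(np.round(x['xy']),round(x['confidence'],2),atz('wrist',x['xy'],z)[:2]) for x in boxes_of('wrist',k)[:2]])
cv2.imwrite('pics/w1b.png',cv2.resize(cv2.imread('pics/w1.png'),(800,600),interpolation=cv2.INTER_CUBIC))
E
```

```text
clock: 2.63
tool_pos: [0.4096, 0.3388, 0.2471]
orientation: [-109.5, 89.9, 57.3]
force: [1.1, 1.2, -0.2]
opening: 0.0402
clock: 3.47
tool_pos: [0.4679, 0.2624, 0.2505]
orientation: [69.3, 90.0, -123.8]
force: [0.4, -0.4, -0.6]
opening: 0.0399
t 3.47 p [0.4679 0.2624 0.2505] F [ 0.4318 -0.3635 -0.5598] open 0.03994086511033957 d mm tool [150.547   39.9025  12.4811]
tool y,z [-0.2275 -0.9738  0.    ] [-0.9738  0.2275  0.    ]
lever_knob [(array([311., 149.]), 0.88, array([0.4947, 0.2194]))]
push_plate [(array([280., 132.]), 0.93, array([0.5213, 0.2496]))]
plunger_top [(array([382.,  36.]), 0.65, array([0.5897, 0.1429])), (array([232., 183.]), 0.64, array([0.4918, 0.2993]))]
nest [(array([281., 134.]), 0.97, array([0.5179, 0.2491])), (array([313., 150.]), 0.38, array([0.491 , 0.2159]))]
leaf [(array([320.,  99.]), 0.8, array([0.5487, 0.1947]))]
cam_pivot [(array([312., 122.]), 0.68, array([0.5246, 0.2097]))]
jar [(array([210., 118.]), 0.84, array([0.5568, 0.3244])), (array([311., 154.]), 0.55, array([0.4879, 0.22  ]))]
loupe [(array([403.,  85.]), 0.65, array([0.5481, 0.0845]))]
tweezers [(array([266., 225.]), 0.53, array([0.4067, 0.2955]))]
```

View pics/w1b.png

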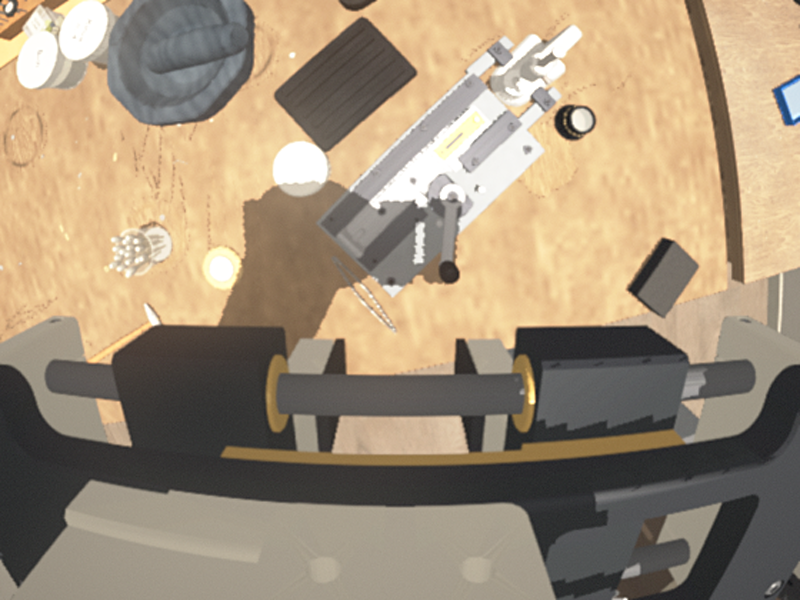

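```bash
cat > fit.py <<'E'
from h import *
from scipy.optimize import least_squares
k=1/1.42857
obs=[('wrist',(318*k,221*k),(-.1,.034,.008)),('wrist',(393*k,297*k),(-.1,-.062,.008)),('wrist',(543*k,152*k),(.09,-.062,.008)),('wrist',(453*k,192*k),(0,-.0325,.026))]
t=lambda n,x,y,c:(n,(220+x/2.5,140+y/2.5) if n=='top' else (210+x/2.5,190+(y-300)/2.5),c)
obs+=[t('top',74,186,(-.1,.034,.008)),t('top',132,275,(-.1,-.062,.008)),t('top',311,158,(.09,-.062,.008)),t('top',207,182,(0,-.0325,.026)),
 t('side',66,479,(-.1,-.062,.008)),t('side',281,536,(.09,-.062,.008)),t('side',334,363,(.108,0,.135)),t('side',186,467,(0,-.0325,.026))]
def W(q,X):
    c,s=np.cos(q[2]),np.sin(q[2]); return np.array([q[0]+c*X[0]-s*X[1],q[1]+s*X[0]+c*X[1],X[2]])
P={n:w2c(n) for n in('wrist','top','side')}
globals()['w2c']=lambda n:P[n]
import h; h.w2c=w2c
f=lambda q:np.concatenate([proj(n,W(q,X))-np.array(u) for n,u,X in obs])
r=least_squares(f,[.52,.2,-1.],loss='soft_l1'); q=r.x
print('fix',q[:2],np.degrees(q[2])); print(f(q).reshape(-1,2))
np.save('q.npy',q)
p=W(q,(0,-.0325,.04)); print('pivot',p)
for n,u in(('wrist',(449*k,271*k)),('top',(294.8,238.8))):
    kk=atz(n,u,.056); v=kk-p; a=np.degrees(np.arctan2(v[1],v[0])-q[2]); print('knob',n,kk,np.hypot(*v[:2]),(a+180)%360-180+140)
for nm,X in(('plunger',(.108,0,.135)),('nest',(.058,0,.0265))): print(nm,W(q,X),proj('wrist',W(q,X))/k)
E
python3 fit.py
```

```text
fix [0.5324 0.223 ] -58.78244527477544
[[-0.5133  0.5009]
 [ 0.8903  0.1109]
 [ 3.4409 -0.5669]
 [ 1.4989  3.1283]
 [-1.5901 -2.445 ]
 [-1.1829 -0.8044]
 [ 1.044  -1.0097]
 [ 0.7068 -1.038 ]
 [-2.0122 -2.4642]
 [-1.3599 -1.2696]
 [ 0.3959 -0.3838]
 [-0.566  -0.953 ]]
pivot [0.5046 0.2062 0.04  ]
knob wrist [0.4511 0.2262 0.056 ] 0.057052009413838096 -1.747155439086555
knob top [0.4443 0.2267 0.056 ] 0.06370100807615542 -0.033097337279286876
plunger [0.5883 0.1307 0.135 ] [563.5668  51.916 ]
nest [0.5624 0.1734 0.0265] [478.2673 120.5096]
```

```bash
python3 -m pendant '[{"claw":44,"linear":[20,10,3],"twist":0},{"claw":44,"linear":[20,10,3],"twist":0},{"claw":44,"linear":[20,10,3],"twist":0},{"claw":44,"linear":[20,10,2.3],"twist":0},{"claw":44,"linear":[20,0,0],"twist":0},{"claw":44,"linear":[20,0,0],"twist":0},{"claw":44,"linear":[20,0,0],"twist":0},{"claw":44,"linear":[0,0,0],"twist":0},{"claw":44,"linear":[0,0,0],"twist":0},{"claw":44,"linear":[0,0,0],"twist":0}]'
python3 - <<'E'
from h import *
q=np.load('q.npy')
rel([.4478,.226,.032])
p,d=snap('wrist','w2.png'); 
for k,z in dict(lever_knob=.04,push_plate=.04,plunger_top=.135,cam_pivot=.03).items():
    print(k,[(np.round(x['xy']),round(x['confidence'],2),atz('wrist',x['xy'],z)[:2]) for x in boxes_of('wrist',k)[:2]])
im=cv2.imread('pics/w2.png')
u=np.round(proj('wrist',[.4478,.226,.058])).astype(int); print(u,proj('wrist',[.5046,.2062,.026]))
cv2.drawMarker(im,tuple(map(int,u)),(0,0,255),0,10,1)
cv2.imwrite('pics/w2b.png',cv2.resize(im,(800,600),interpolation=cv2.INTER_CUBIC))
E
```

```text
clock: 4.8
tool_pos: [0.4488, 0.2259, 0.1116]
orientation: [-142.0, 89.9, 24.8]
force: [-0.0, 0.1, 0.4]
opening: 0.0444
t 4.8 p [0.4488 0.2259 0.1116] F [-0.0012  0.1201  0.3521] open 0.04441557676352825 d mm tool [79.5937  0.1725  1.0785]
tool y,z [-0.2285 -0.9736 -0.0007] [-0.9736  0.2285 -0.0008]
lever_knob [(array([280., 150.]), 0.82, array([0.4945, 0.2154]))]
push_plate [(array([232., 128.]), 0.57, array([0.5182, 0.2442]))]
plunger_top [(array([276., 114.]), 0.5, array([0.5179, 0.2113])), (array([231., 128.]), 0.24, array([0.5169, 0.2305]))]
cam_pivot [(array([274., 117.]), 0.77, array([0.5184, 0.2137])), (array([278., 150.]), 0.18, array([0.494 , 0.2162]))]
[280 222] [288.2553 132.5249]
```

View pics/w2b.png

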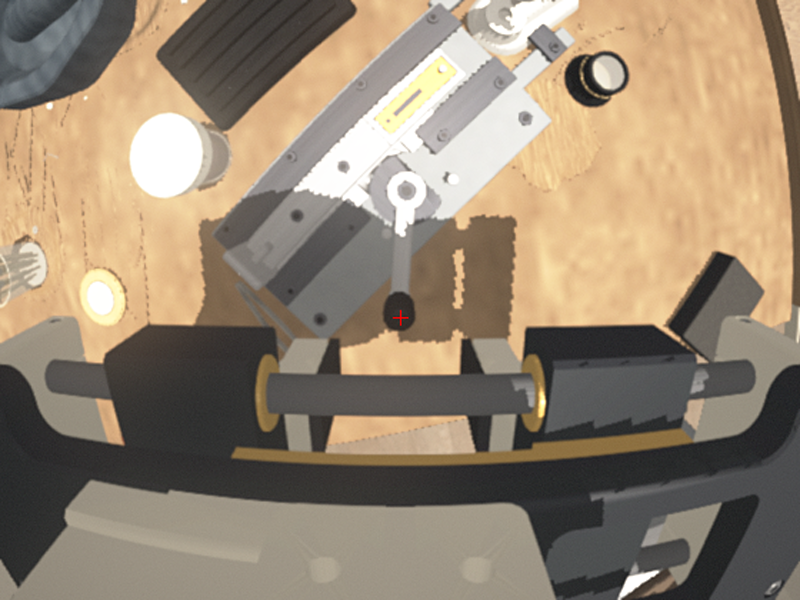

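```bash
sed -e "s#^obs=.*#obs=[('wrist',(214*k,236*k),(-.1,.034,.008)),('wrist',(328*k,339*k),(-.1,-.062,.008)),('wrist',(551*k,123*k),(.09,-.062,.008)),('wrist',(405*k,190*k),(0,-.0325,.026))]#" -e "s#^obs+=.*#obs+=[#" -e "s#449\*k,271#400*k,318#" -e "s#^ t('side'.*#]#" fit.py > fit2.py; sed -i 's#u in(("wrist.*##' fit2.py; python3 fit2.py
python3 - <<'E'
from h import *
q=np.load('q.npy')
for u in((432*.7,72*.7),(443*.7,70*.7),(390*.7,122*.7)): 
    X=atz('wrist',u,.031)[:2]-q[:2];c,s=np.cos(q[2]),np.sin(q[2]);print('fixture coords',c*X[0]+s*X[1],-s*X[0]+c*X[1])
E
```

```text
fix [0.5321 0.2261] -57.65778344253513
[[-1.8942  0.0091]
 [-1.3196  2.853 ]
 [ 0.9604 -3.2709]
 [ 1.4769  0.1746]]
pivot [0.5047 0.2087 0.04  ]
knob wrist [0.447  0.2261 0.056 ] 0.06028912738497668 0.8824119055975075
knob top [0.4443 0.2267 0.056 ] 0.06304762045971038 1.0211441809267399
plunger [0.5899 0.1348 0.135 ] [572.7272 -84.94  ]
nest [0.5632 0.1771 0.0265] [440.512   70.3851]
fixture coords 0.05326487931817893 0.0019996940041978155
fixture coords 0.058084767376147345 -0.0011689018318645668
fixture coords 0.019251734706270233 -0.0013707840164082687
```

```bash
python3 -m pendant '[{"claw":44,"linear":[20,0,1],"twist":0},{"claw":44,"linear":[20,0,0],"twist":0},{"claw":44,"linear":[20,0,0],"twist":0},{"claw":44,"linear":[19,0,0],"twist":0},{"claw":44,"linear":[0,0,0],"twist":0},{"claw":44,"linear":[0,0,0],"twist":0},{"claw":22,"linear":[0,0,0],"twist":0},{"claw":22,"linear":[0,0,0],"twist":0},{"claw":22,"linear":[0,0,0],"twist":0},{"claw":22,"linear":[0,0,0],"twist":0}]'
cat > arc.py <<'E'
from h import *
import sys
a0,a1,n,tw=map(float,sys.argv[1:5]); n=int(n) # cam deg from,to; total twist rad
q=np.load('q.npy');c,s=np.cos(q[2]),np.sin(q[2])
piv=q[:2]+np.array([s*.0325,-c*.0325])
p,M,o=pose(); ya=np.arctan2(M[1,1],M[0,1]); P=p[:2]*1000
print('p',p,'F',o['force'],'open',o['opening'])
for i in range(1,n+1):
    th=q[2]+np.radians(-140+a0+(a1-a0)*i/n); T=(piv+.06*np.array([np.cos(th),np.sin(th)]))*1000
    d=T-P; y=np.array([np.cos(ya),np.sin(ya)]); z=np.array([y[1],-y[0]])
    l=np.round([d@y,d@z],1); print(i,l,T)
    P=P+l[0]*y+l[1]*z; ya-=tw/n
E
python3 arc.py 1 97 20 -0.8
```

```text
clock: 5.88
tool_pos: [0.4476, 0.2261, 0.0325]
orientation: [-119.3, 89.9, 47.4]
force: [-0.3, -0.5, -0.6]
opening: 0.0246
p [0.4476 0.2261 0.0325] F [-0.2692 -0.4931 -0.6252] open 0.024557962936733756
1 [5.3 0.5] [445.9589 221.0265]
2 [ 5.1 -0.2] [445.1331 216.0697]
3 [ 5.  -0.3] [444.7251 211.0612]
4 [ 5.  -0.6] [444.7375 206.0362]
5 [ 4.9 -0.8] [445.1705 201.0298]
6 [ 5. -1.] [446.0208 196.0772]
7 [ 4.8 -1.2] [447.2825 191.2131]
8 [ 4.9 -1.4] [448.9469 186.4716]
9 [ 4.7 -1.7] [451.0022 181.8861]
10 [ 4.7 -1.8] [453.4339 177.4886]
11 [ 4.6 -2.1] [456.2252 173.31  ]
12 [ 4.5 -2.2] [459.3562 169.3796]
13 [ 4.4 -2.4] [462.8052 165.7251]
14 [ 4.2 -2.7] [466.5479 162.3719]
15 [ 4.2 -2.8] [470.5581 159.3437]
16 [ 4. -3.] [474.8076 156.6617]
17 [ 3.9 -3.2] [479.2666 154.3446]
18 [ 3.8 -3.3] [483.9038 152.4088]
19 [ 3.6 -3.5] [488.6868 150.8679]
20 [ 3.4 -3.6] [493.5819 149.7325]
```

```bash
python3 -m pendant '[{"claw":22,"linear":[0,5.3,0.5],"twist":-0.04},{"claw":22,"linear":[0,5.1,-0.2],"twist":-0.04},{"claw":22,"linear":[0,5,-0.3],"twist":-0.04},{"claw":22,"linear":[0,5,-0.6],"twist":-0.04},{"claw":22,"linear":[0,4.9,-0.8],"twist":-0.04},{"claw":22,"linear":[0,5,-1],"twist":-0.04},{"claw":22,"linear":[0,4.8,-1.2],"twist":-0.04},{"claw":22,"linear":[0,4.9,-1.4],"twist":-0.04},{"claw":22,"linear":[0,4.7,-1.7],"twist":-0.04},{"claw":22,"linear":[0,4.7,-1.8],"twist":-0.04}]'; python3 arc.py 49 97 10 -0.4
```

```text
clock: 6.72
tool_pos: [0.4531, 0.1772, 0.0321]
orientation: [-130.5, 89.9, 59.3]
force: [-1.7, 2.0, -0.0]
opening: 0.0225
p [0.4531 0.1772 0.0321] F [-1.7068  1.9843 -0.0365] open 0.02253453214583474
1 [ 4.4 -2.4] [456.2252 173.31  ]
2 [ 4.5 -2.2] [459.3562 169.3796]
3 [ 4.4 -2.5] [462.8052 165.7251]
4 [ 4.3 -2.6] [466.5479 162.3719]
5 [ 4.1 -2.8] [470.5581 159.3437]
6 [ 4.1 -3. ] [474.8076 156.6617]
7 [ 3.9 -3.2] [479.2666 154.3446]
8 [ 3.7 -3.3] [483.9038 152.4088]
9 [ 3.7 -3.5] [488.6868 150.8679]
10 [ 3.4 -3.6] [493.5819 149.7325]
```

```bash
python3 -m pendant '[{"claw":22,"linear":[0,4.5,-2.1],"twist":-0.04},{"claw":22,"linear":[0,4.5,-2.2],"twist":-0.04},{"claw":22,"linear":[0,4.4,-2.5],"twist":-0.04},{"claw":22,"linear":[0,4.3,-2.6],"twist":-0.04},{"claw":22,"linear":[0,4.1,-2.8],"twist":-0.04},{"claw":22,"linear":[0,4.1,-3],"twist":-0.04},{"claw":22,"linear":[0,3.9,-3.2],"twist":-0.04},{"claw":22,"linear":[0,3.7,-3.3],"twist":-0.04},{"claw":22,"linear":[0,3.6,-3.4],"twist":-0.04},{"claw":22,"linear":[0,0,0],"twist":-0.04}]'; python3 arc.py 93 105 5 0
```

```text
clock: 7.55
tool_pos: [0.4888, 0.1505, 0.032]
orientation: [-177.6, 90.0, 35.1]
force: [-0.2, -0.4, -0.4]
opening: 0.0219
p [0.4888 0.1505 0.032 ] F [-0.2291 -0.374  -0.3705] open 0.021920500479421536
1 [ 2.  -2.4] [491.9399 150.0654]
2 [ 1.8 -1.8] [494.4063 149.5833]
3 [ 1.6 -1.9] [496.8908 149.205 ]
4 [ 1.6 -1.9] [499.3889 148.9311]
5 [ 1.5 -2.1] [501.8963 148.762 ]
```

```bash
python3 -m pendant '[{"claw":22,"linear":[0,1.8,-1.8],"twist":0},{"claw":22,"linear":[0,1.5,-1.5],"twist":0},{"claw":22,"linear":[0,1.5,-1.5],"twist":0},{"claw":22,"linear":[0,0,0],"twist":0},{"claw":22,"linear":[0,0,0],"twist":0},{"claw":22,"linear":[0,0,0],"twist":0},{"claw":22,"linear":[0,0,0],"twist":0},{"claw":22,"linear":[0,0,0],"twist":0},{"claw":22,"linear":[0,0,0],"twist":0},{"claw":22,"linear":[0,0,0],"twist":0}]'; python3 arc.py 93 105 1 0
python3 - <<'E'
from h import *
p,d=snap('wrist','w3.png'); 
cv2.imwrite('pics/w3b.png',cv2.resize(p[:,:,::-1],(800,600),interpolation=cv2.INTER_CUBIC))
E
```

```text
clock: 8.38
tool_pos: [0.4908, 0.1496, 0.0314]
orientation: [-35.4, 89.7, 177.0]
force: [-23.3, 14.1, 13.0]
opening: 0.022
p [0.4908 0.1496 0.0314] F [-23.339   14.111   12.9644] open 0.02195833245704413
1 [ 6.7 -8.9] [501.8963 148.762 ]
```

View pics/w3b.png

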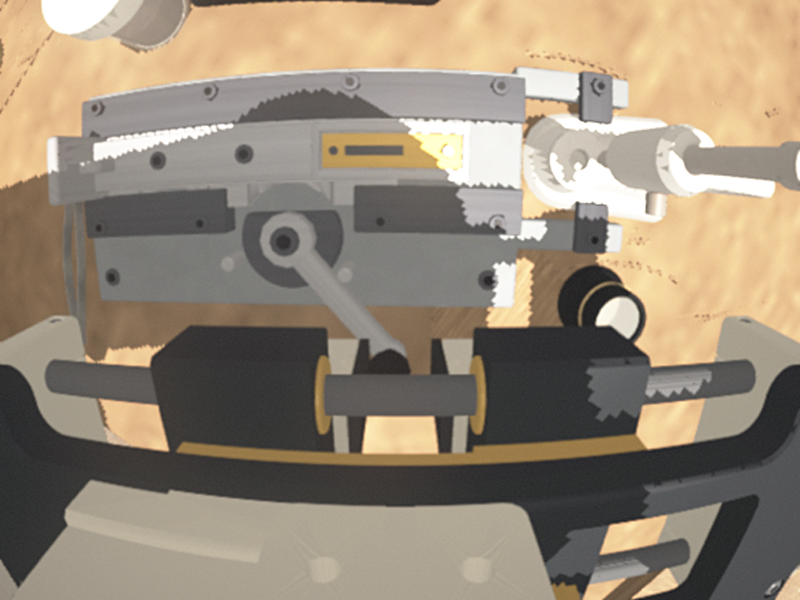

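```bash
python3 - <<'E'
from h import *
q=np.load('q.npy');c,s=np.cos(q[2]),np.sin(q[2])
for u,z in(((48,140),.051),((50,203),.051),((50,170),.045),((285,241),.026),((447,150),.031),((100,298),.008),((517,305),.008),((798,163),.135)):
    X=atz('wrist',(u[0]*.7,u[1]*.7),z)[:2]-q[:2]; print(u,'fixture coords mm',1000*(c*X[0]+s*X[1]),1000*(-s*X[0]+c*X[1]))
E
python3 -m pendant '[{"claw":22,"linear":[0,-2,2],"twist":0},{"claw":22,"linear":[0,-1,1],"twist":0},{"claw":22,"linear":[-15,0,0],"twist":0},{"claw":22,"linear":[-20,0,0],"twist":0},{"claw":22,"linear":[-20,0,0],"twist":0},{"claw":22,"linear":[-20,0,0],"twist":0},{"claw":0,"linear":[0,0,0],"twist":0},{"claw":0,"linear":[0,0,0],"twist":0},{"claw":0,"linear":[0,0,0],"twist":0},{"claw":0,"linear":[0,0,0],"twist":0}]'
python3 - <<'E'
from h import *
q=np.load('q.npy');c,s=np.cos(q[2]),np.sin(q[2])
p,M,o=pose();X=p[:2]-q[:2];print('tcp fix',1000*(c*X[0]+s*X[1]),1000*(-s*X[0]+c*X[1]),p[2],o['force'],'y ax deg rel',np.degrees(np.arctan2(M[1,1],M[0,1])-q[2]))
for n in('wrist','top','side'):
  snap(n,n+'4.png')
  for k,z in dict(push_plate=.04,lever_knob=.045).items():
    for b in boxes_of(n,k)[:2]:
      X=atz(n,b['xy'],z)[:2]-q[:2];print(n,k,b['confidence'],np.array([c*X[0]+s*X[1],-s*X[0]+c*X[1]])*1000)
E
```

```text
(48, 140) fixture coords mm -86.58811173055491 13.058391103086896
(50, 203) fixture coords mm -87.14376655326087 -10.486006456120744
(50, 170) fixture coords mm -91.55815004766342 2.1092518116146777
(285, 241) fixture coords mm 0.2994683759839911 -31.904260839645428
(447, 150) fixture coords mm 58.13178352077031 0.13229039469662626
(100, 298) fixture coords mm -100.91791732756376 -59.196531920139165
(517, 305) fixture coords mm 91.16338562163972 -61.491444056383834
(798, 163) fixture coords mm 104.45592217568047 -0.6959494464781821
clock: 9.27
tool_pos: [0.4902, 0.1495, 0.1059]
orientation: [0.6, 89.9, -146.9]
force: [-0.3, -0.7, 0.4]
opening: 0.0026
tcp fix 42.259710059712965 -76.37806664767848 0.10592237019558633 [-0.2724 -0.7231  0.3994] y ax deg rel 0.23271756078632166
wrist push_plate 0.37 [-68.6037  67.0501]
wrist lever_knob 0.6 [38.5488 -2.611 ]
wrist lever_knob 0.56 [ 14.4454 -40.8226]
side push_plate 0.68 [136.7866 -87.012 ]
side lever_knob 0.88 [ 27.926  -72.7575]
```

```bash
python3 -m pendant '[{"claw":0,"linear":[0,-30,0],"twist":0},{"claw":0,"linear":[0,-30,0],"twist":0},{"claw":0,"linear":[0,-30,-15],"twist":0},{"claw":0,"linear":[0,-30,-20],"twist":0},{"claw":0,"linear":[0,-30,-20],"twist":0},{"claw":0,"linear":[0,-14,-22],"twist":0},{"claw":0,"linear":[0,0,0],"twist":0},{"claw":0,"linear":[0,0,0],"twist":0},{"claw":0,"linear":[0,0,0],"twist":0},{"claw":0,"linear":[0,0,0],"twist":0}]'
cat > st.py <<'E'
from h import *
import sys
q=np.load('q.npy');c,s=np.cos(q[2]),np.sin(q[2])
def fx(p): X=np.array(p[:2])-q[:2]; return 1000*np.array([c*X[0]+s*X[1],-s*X[0]+c*X[1]])
p,M,o=pose();print('t',o['clock'],'tcp fix',fx(p),p[2]*1000,'F',np.r_[c*o['force'][0]+s*o['force'][1],-s*o['force'][0]+c*o['force'][1],o['force'][2]],'yaw rel',np.degrees(np.arctan2(M[1,1],M[0,1])-q[2]),o['opening'])
if len(sys.argv)>1:
    im,d=snap('wrist',sys.argv[1]); cv2.imwrite('pics/'+sys.argv[1],cv2.resize(im[:,:,::-1],(800,600),interpolation=cv2.INTER_CUBIC))
E
python3 st.py w5.png
```

```text
clock: 10.55
tool_pos: [0.4668, 0.3285, 0.1064]
orientation: [12.9, 90.0, -134.5]
force: [-0.1, -0.2, 0.5]
opening: 0.0006
t 10.55 tcp fix [-121.5269   -0.4339] 106.3882900909876 F [ 0.0889 -0.1757  0.5362] yaw rel 0.2318334109956977 0.0005879392784828406
```

View pics/w5.png

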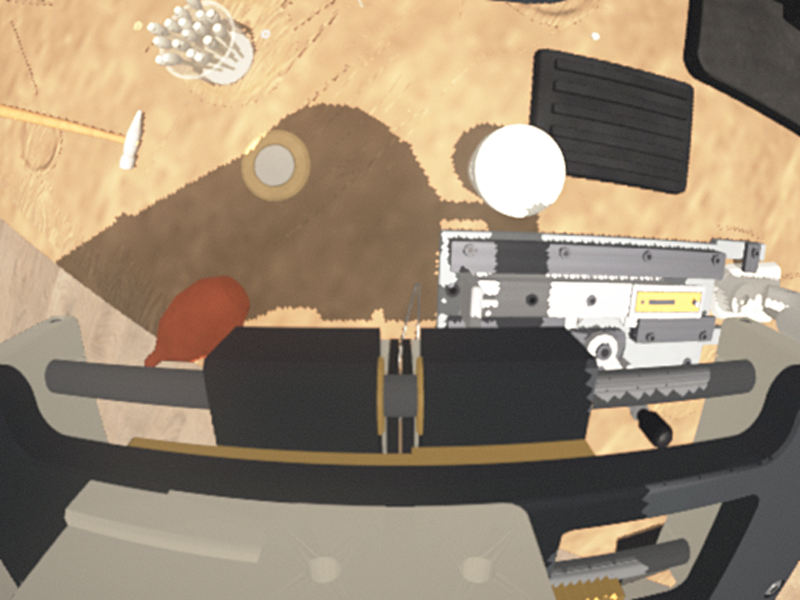

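```bash
python3 -m pendant '[{"claw":0,"linear":[20,0,-1],"twist":0},{"claw":0,"linear":[20,0,0],"twist":0},{"claw":0,"linear":[20,0,0],"twist":0},{"claw":0,"linear":[8,0,0],"twist":0},{"claw":0,"linear":[0,0,0],"twist":0},{"claw":0,"linear":[0,3,0],"twist":0},{"claw":0,"linear":[0,3,0],"twist":0},{"claw":0,"linear":[0,3,0],"twist":0},{"claw":0,"linear":[0,3,0],"twist":0},{"claw":0,"linear":[0,3,0],"twist":0}]';python3 st.py
python3 -m pendant '[{"claw":0,"linear":[0,3,0],"twist":0},{"claw":0,"linear":[0,3,0],"twist":0},{"claw":0,"linear":[0,3,0],"twist":0},{"claw":0,"linear":[0,3,0],"twist":0},{"claw":0,"linear":[0,3,0],"twist":0},{"claw":0,"linear":[0,3,0],"twist":0},{"claw":0,"linear":[0,3,0],"twist":0},{"claw":0,"linear":[0,3,0],"twist":0},{"claw":0,"linear":[0,3,0],"twist":0},{"claw":0,"linear":[0,3,0],"twist":0}]';python3 st.py
```

```text
clock: 11.43
tool_pos: [0.4765, 0.3174, 0.0394]
orientation: [-161.7, 89.9, 50.9]
force: [0.0, 0.8, 0.5]
opening: 0.0004
t 11.4333 tcp fix [-106.9265    1.9119] 39.38816963932909 F [-0.645   0.4328  0.4524] yaw rel 0.2660170458753129 0.0003963759785420355
clock: 12.27
tool_pos: [0.4924, 0.292, 0.0386]
orientation: [-152.3, 90.0, 60.4]
force: [-2.3, 2.3, 1.7]
opening: 0.0003
t 12.2667 tcp fix [-76.9217   1.655 ] 38.55216689064032 F [-3.2035 -0.6825  1.743 ] yaw rel 0.2727421390083672 0.00026111835516814616
```

```bash
python3 -m pendant '[{"claw":0,"linear":[0,3,0],"twist":0},{"claw":0,"linear":[0,3,0],"twist":0},{"claw":0,"linear":[0,3,0],"twist":0},{"claw":0,"linear":[0,2,0],"twist":0},{"claw":0,"linear":[0,2,0],"twist":0},{"claw":0,"linear":[0,1,0],"twist":0},{"claw":0,"linear":[0,1,0],"twist":0},{"claw":0,"linear":[0,1,0],"twist":0},{"claw":0,"linear":[0,0,0],"twist":0},{"claw":0,"linear":[0,0,0],"twist":0}]';python3 st.py
```

```text
clock: 13.1
tool_pos: [0.5008, 0.2785, 0.0385]
orientation: [40.3, 90.0, -107.0]
force: [-0.3, 0.4, -0.2]
opening: 0.0
t 13.1 tcp fix [-61.0295   1.5851] 38.46891424400135 F [-0.4983 -0.0856 -0.1743] yaw rel 0.2709144672393059 4.954922739808286e-05
```

```bash
python3 -m pendant '[{"claw":0,"linear":[0,1,0],"twist":0},{"claw":0,"linear":[0,1,0],"twist":0},{"claw":0,"linear":[0,1,0],"twist":0},{"claw":0,"linear":[0,1,0],"twist":0},{"claw":0,"linear":[0,1,0],"twist":0},{"claw":0,"linear":[0,0,0],"twist":0},{"claw":0,"linear":[0,0,0],"twist":0},{"claw":0,"linear":[0,0,0],"twist":0},{"claw":0,"linear":[0,0,0],"twist":0},{"claw":0,"linear":[0,0,0],"twist":0}]';python3 st.py w6.png
```

```text
clock: 13.93
tool_pos: [0.5037, 0.2745, 0.0387]
orientation: [151.6, 90.0, 4.2]
force: [0.6, -1.1, 0.2]
opening: 0.0006
t 13.9333 tcp fix [-56.1171   1.9103] 38.6518369657122 F [ 1.253  -0.0423  0.2371] yaw rel 0.2752230201817894 0.0006475794500899277
```

View pics/w6.png

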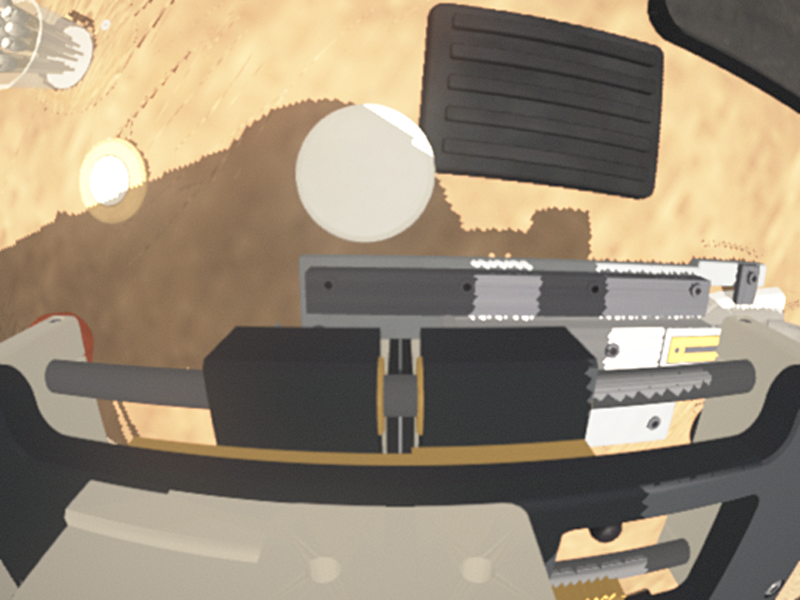

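```bash
python3 - <<'E'
from h import *
exec(open('st.py').read().split('p,M,o=')[0])
print('leaf rear x', fx(atz('wrist',(668*.7,352*.7),.029)))
E
python3 -m pendant '[{"claw":0,"linear":[0,1,0],"twist":0},{"claw":0,"linear":[0,1,0],"twist":0},{"claw":0,"linear":[0,1,0],"twist":0},{"claw":0,"linear":[0,1,0],"twist":0},{"claw":0,"linear":[0,0,0],"twist":0},{"claw":0,"linear":[0,0,0],"twist":0},{"claw":0,"linear":[0,0,0],"twist":0},{"claw":0,"linear":[0,0,0],"twist":0},{"claw":0,"linear":[0,0,0],"twist":0},{"claw":0,"linear":[0,0,0],"twist":0}]';python3 st.py
```

```text
leaf rear x [62.7882 -1.6336]
clock: 14.82
tool_pos: [0.5052, 0.2723, 0.0387]
orientation: [-114.7, 89.9, 97.9]
force: [-7.1, 5.5, 1.5]
opening: 0.0003
t 14.8167 tcp fix [-53.4522   1.9177] 38.66499375113046 F [-8.5029 -3.0546  1.5488] yaw rel 0.26961200529077756 0.00027274901668107853
```

```bash
python3 -m pendant '[{"claw":0,"linear":[0,1,0],"twist":0},{"claw":0,"linear":[0,0.5,0],"twist":0},{"claw":0,"linear":[0,0,0],"twist":0},{"claw":0,"linear":[0,0,0],"twist":0},{"claw":0,"linear":[0,0,0],"twist":0},{"claw":0,"linear":[0,0,0],"twist":0},{"claw":0,"linear":[0,0,0],"twist":0},{"claw":0,"linear":[0,0,0],"twist":0},{"claw":0,"linear":[0,0,0],"twist":0},{"claw":0,"linear":[0,0,0],"twist":0}]';python3 st.py
```

```text
clock: 15.65
tool_pos: [0.5053, 0.2722, 0.0387]
orientation: [-111.3, 89.8, 101.3]
force: [-12.9, 12.4, 3.2]
opening: 0.0006
t 15.65 tcp fix [-53.2825   1.9767] 38.716532098307454 F [-17.3381  -4.2918   3.1757] yaw rel 0.26474354234802944 0.0005992860090529414
```

```bash
python3 -m pendant '[{"claw":0,"linear":[0,-5,0],"twist":0},{"claw":0,"linear":[0,-10,0],"twist":0},{"claw":0,"linear":[-25,0,0],"twist":0},{"claw":0,"linear":[-25,0,0],"twist":0},{"claw":20,"linear":[-18,0,10],"twist":0},{"claw":44,"linear":[0,10,25],"twist":0},{"claw":44,"linear":[0,25,25],"twist":0},{"claw":44,"linear":[0,25,20],"twist":0},{"claw":44,"linear":[0,25,0],"twist":0},{"claw":44,"linear":[0,25,0],"twist":0}]'
python3 -m pendant '[{"claw":44,"linear":[0,0,0],"twist":0},{"claw":44,"linear":[0,0,0],"twist":0},{"claw":44,"linear":[0,0,0],"twist":0},{"claw":44,"linear":[0,0,0],"twist":0},{"claw":44,"linear":[0,0,0],"twist":0},{"claw":44,"linear":[0,0,0],"twist":0},{"claw":44,"linear":[0,0,0],"twist":0},{"claw":44,"linear":[0,0,0],"twist":0},{"claw":44,"linear":[0,0,0],"twist":0},{"claw":44,"linear":[0,0,0],"twist":0}]'
python3 st.py w7.png
```

```text
clock: 16.48
tool_pos: [0.4898, 0.1455, 0.1072]
orientation: [156.8, 90.0, 9.5]
force: [0.3, 0.2, -0.1]
opening: 0.0349
clock: 17.32
tool_pos: [0.4902, 0.1468, 0.1066]
orientation: [19.5, 90.0, -127.9]
force: [-0.2, 0.4, -0.3]
opening: 0.0437
t 17.3167 tcp fix [ 44.539  -77.7868] 106.55863521725075 F [-0.3948  0.0705 -0.3125] yaw rel 0.28345628181940535 0.04366568465584769
```

View pics/w7.png

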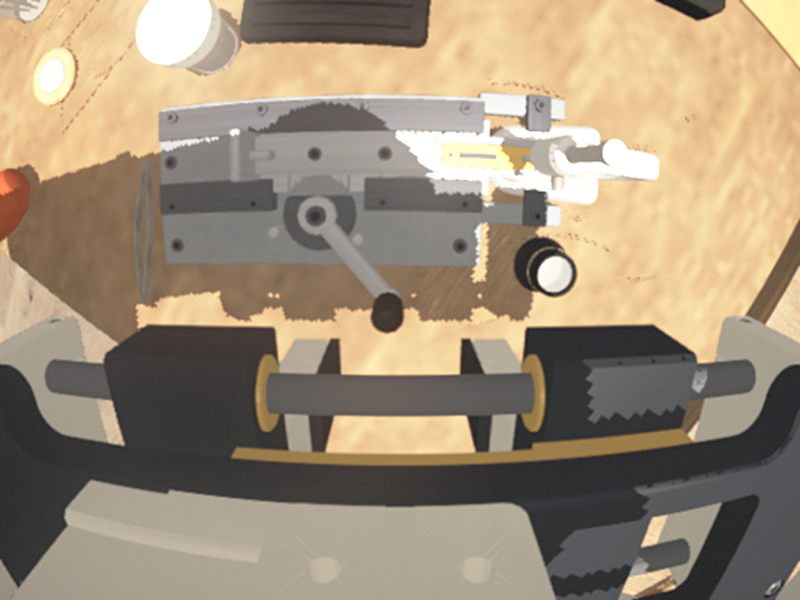

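```bash
python3 - <<'E'
from h import *
exec(open('st.py').read().split('p,M,o=')[0])
for u in((617,153),(605,155)): print('plunger', fx(atz('wrist',(u[0]*.7,u[1]*.7),.135)))
print('pred px',proj('wrist',[q[0]+c*.108,q[1]+s*.108,.135])/.7)
E
python3 -m pendant '[{"claw":44,"linear":[20,-3,0],"twist":0},{"claw":44,"linear":[20,-2.5,0],"twist":0},{"claw":44,"linear":[20,0,0],"twist":0},{"claw":44,"linear":[14,0,0],"twist":0},{"claw":44,"linear":[0,0,0],"twist":0},{"claw":44,"linear":[0,0,0],"twist":0},{"claw":22,"linear":[0,0,0],"twist":0},{"claw":22,"linear":[0,0,0],"twist":0},{"claw":22,"linear":[0,0,0],"twist":0},{"claw":22,"linear":[0,0,0],"twist":0}]';python3 st.py; python3 arc.py 90 -6 20 0.8
```

```text
plunger [108.9079  -0.8344]
plunger [104.833  -1.808]
pred px [614.4418 149.9789]
clock: 18.2
tool_pos: [0.4878, 0.1517, 0.0334]
orientation: [-174.6, 89.9, 38.0]
force: [-0.8, 0.3, -0.9]
opening: 0.0244
t 18.2 tcp fix [ 39.1396 -77.313 ] 33.378585124170534 F [-0.6657 -0.5449 -0.9193] yaw rel 0.2716972107254126 0.024388653396940504
p [0.4878 0.1517 0.0334] F [-0.8165  0.271  -0.9193] open 0.024388653396940504
1 [-4.6  4.2] [481.7583 153.2478]
2 [-4.1  2.9] [477.1988 155.3602]
3 [-4.2  2.6] [472.832  157.8467]
4 [-4.4  2.5] [468.6886 160.6899]
5 [-4.5  2.4] [464.7977 163.8698]
6 [-4.5  2.1] [461.1865 167.3642]
7 [-4.7  1.9] [457.8803 171.1484]
8 [-4.7  1.7] [454.9024 175.1961]
9 [-4.8  1.5] [452.2737 179.4787]
10 [-4.9  1.2] [450.0125 183.9663]
11 [-4.9  1.1] [448.1348 188.6274]
12 [-4.9  0.9] [446.6537 193.4293]
13 [-5.   0.6] [445.5796 198.3382]
14 [-5.   0.4] [444.92   203.3198]
15 [-5.1  0.2] [444.6796 208.3391]
16 [-5. -0.] [444.86  213.361]
17 [-5.  -0.3] [445.46   218.3501]
18 [-5.  -0.4] [446.4754 223.2715]
19 [-5.  -0.7] [447.8991 228.0907]
20 [-4.9 -0.9] [449.721  232.7739]
```

```bash
python3 -m pendant '[{"claw":22,"linear":[0,-4.6,3.8],"twist":0.04},{"claw":22,"linear":[0,-4.1,2.9],"twist":0.04},{"claw":22,"linear":[0,-4.2,2.7],"twist":0.04},{"claw":22,"linear":[0,-4.4,2.5],"twist":0.04},{"claw":22,"linear":[0,-4.5,2.4],"twist":0.04},{"claw":22,"linear":[0,-4.5,2.1],"twist":0.04},{"claw":22,"linear":[0,-4.7,1.9],"twist":0.04},{"claw":22,"linear":[0,-4.7,1.7],"twist":0.04},{"claw":22,"linear":[0,-4.8,1.5],"twist":0.04},{"claw":22,"linear":[0,-4.9,1.2],"twist":0.04}]';python3 st.py; python3 arc.py 42 -6 10 0.4
```

```text
clock: 19.03
tool_pos: [0.4483, 0.1824, 0.0325]
orientation: [32.9, 89.8, -137.5]
force: [-1.4, -3.8, 1.4]
opening: 0.0223
t 19.0333 tcp fix [ -7.8932 -94.1787] 32.45809798259279 F [ 2.4951 -3.1941  1.3779] yaw rel -22.81097091326306 0.02232179327219534
p [0.4483 0.1824 0.0325] F [-1.3637 -3.8168  1.3779] open 0.02232179327219534
1 [-6.2 -0.8] [448.1348 188.6274]
2 [-5.   0.8] [446.6537 193.4293]
3 [-4.9  0.7] [445.5796 198.3382]
4 [-5.   0.4] [444.92   203.3198]
5 [-5.1  0.2] [444.6796 208.3391]
6 [-5.  0.] [444.86  213.361]
7 [-5.  -0.2] [445.46   218.3501]
8 [-5.  -0.5] [446.4754 223.2715]
9 [-5.  -0.6] [447.8991 228.0907]
10 [-4.9 -0.9] [449.721  232.7739]
```

```bash
python3 -m pendant '[{"claw":22,"linear":[0,-5.5,0],"twist":0.04},{"claw":22,"linear":[0,-5,0.8],"twist":0.04},{"claw":22,"linear":[0,-5,0.7],"twist":0.04},{"claw":22,"linear":[0,-5,0.4],"twist":0.04},{"claw":22,"linear":[0,-5.1,0.2],"twist":0.04},{"claw":22,"linear":[0,-5,0],"twist":0.04},{"claw":22,"linear":[0,-5,-0.2],"twist":0.04},{"claw":22,"linear":[0,-5,-0.5],"twist":0.04},{"claw":22,"linear":[0,-4,-0.5],"twist":0.04},{"claw":22,"linear":[0,0,0],"twist":0}]';python3 st.py; python3 arc.py 0 -6 1 0
```

```text
clock: 19.87
tool_pos: [0.448, 0.2279, 0.0326]
orientation: [52.2, 90.0, -138.8]
force: [-0.3, -0.5, 1.1]
opening: 0.0221
t 19.8667 tcp fix [-46.5307 -70.0698] 32.648013906226275 F [ 0.2511 -0.4867  1.1262] yaw rel -43.37111113576829 0.022073859166611854
p [0.448  0.2279 0.0326] F [-0.2769 -0.4725  1.1262] open 0.022073859166611854
1 [-5.1 -0.7] [449.721  232.7739]
```

```bash
python3 -m pendant '[{"claw":22,"linear":[0,-1.5,0],"twist":0},{"claw":22,"linear":[0,-1.5,-0.3],"twist":0},{"claw":22,"linear":[0,-1,-0.2],"twist":0},{"claw":22,"linear":[0,0,0],"twist":0},{"claw":22,"linear":[0,0,0],"twist":0},{"claw":22,"linear":[0,0,0],"twist":0},{"claw":22,"linear":[0,0,0],"twist":0},{"claw":22,"linear":[0,0,0],"twist":0},{"claw":22,"linear":[0,0,0],"twist":0},{"claw":22,"linear":[0,0,0],"twist":0}]';python3 st.py
```

```text
clock: 20.7
tool_pos: [0.4493, 0.2313, 0.0325]
orientation: [59.9, 90.0, -131.1]
force: [-2.9, -4.8, 3.7]
opening: 0.0217
t 20.7 tcp fix [-48.7453 -67.172 ] 32.49477722559366 F [ 2.5323 -5.036   3.6658] yaw rel -43.28007037727559 0.021719681845256574
```

```bash
python3 -m pendant '[{"claw":22,"linear":[0,-1,-0.2],"twist":0},{"claw":22,"linear":[0,-0.7,-0.2],"twist":0},{"claw":22,"linear":[0,0,0],"twist":0},{"claw":22,"linear":[0,0,0],"twist":0},{"claw":22,"linear":[0,0,0],"twist":0},{"claw":22,"linear":[0,0,0],"twist":0},{"claw":22,"linear":[0,0,0],"twist":0},{"claw":22,"linear":[0,0,0],"twist":0},{"claw":22,"linear":[0,0,0],"twist":0},{"claw":22,"linear":[0,0,0],"twist":0}]';python3 st.py
```

```text
clock: 21.53
tool_pos: [0.4493, 0.2315, 0.0323]
orientation: [64.0, 89.8, -126.9]
force: [-2.4, -7.9, 5.7]
opening: 0.0222
t 21.5333 tcp fix [-48.896 -67.125] 32.32914720507392 F [ 5.4394 -6.2362  5.7228] yaw rel -43.297063295732485 0.022166238770082735
```

```bash
python3 -m pendant '[{"claw":22,"linear":[0,1,0],"twist":0},{"claw":22,"linear":[0,1.5,0],"twist":0},{"claw":22,"linear":[-20,0,0],"twist":0},{"claw":22,"linear":[-36,0,0],"twist":0},{"claw":22,"linear":[-36,0,0],"twist":0},{"claw":0,"linear":[-36,10,-20],"twist":0},{"claw":0,"linear":[0,14,-34],"twist":0},{"claw":0,"linear":[0,14,-34],"twist":0},{"claw":0,"linear":[0,14,-34],"twist":0},{"claw":0,"linear":[0,14,-34],"twist":0}]'
python3 -m pendant '[{"claw":0,"linear":[0,0,0],"twist":0},{"claw":0,"linear":[0,0,0],"twist":0},{"claw":0,"linear":[0,0,0],"twist":0},{"claw":0,"linear":[0,0,0],"twist":0},{"claw":0,"linear":[0,0,0],"twist":0},{"claw":0,"linear":[0,0,0],"twist":0},{"claw":0,"linear":[0,0,0],"twist":0},{"claw":0,"linear":[0,0,0],"twist":0},{"claw":0,"linear":[0,0,0],"twist":0},{"claw":0,"linear":[0,0,0],"twist":0}]'
python3 st.py
python3 - <<'E'
from h import *
exec(open('st.py').read().split('p,M,o=')[0])
im=[]
Q=lambda x,y,z:[q[0]+c*x-s*y,q[1]+s*x+c*y,z]
for n in('side','top'):
    a=snap(n,n+'8.png')[0][:,:,::-1].copy(); u=proj(n,Q(.108,0,.135)); print(n,u,'tcp',proj(n,get_obs()['tool_pos']),'knob locked',proj(n,Q(-.046,-.071,.056)))
    x,y=max(0,int(u[0])-70),max(0,int(u[1])-60); print(x,y); im.append(cv2.resize(a[y:y+120,x:x+133],(399,360),interpolation=cv2.INTER_CUBIC))
cv2.imwrite('pics/c8.png',np.hstack(im))
E
```

```text
clock: 22.37
tool_pos: [0.593, 0.1368, 0.1612]
orientation: [-140.3, 89.7, 28.9]
force: [0.4, 0.6, -0.5]
opening: 0.0011
clock: 23.2
tool_pos: [0.5901, 0.1369, 0.1601]
orientation: [-141.7, 90.0, 27.3]
force: [-0.7, -0.3, 0.3]
opening: 0.0005
t 23.2 tcp fix [106.377    1.2727] 160.07083342802153 F [-0.1588 -0.78    0.2873] yaw rel -43.25821899441063 0.0005257539254486118
side [343.0565 213.5656] tcp [343.5984 201.909 ] knob locked [254.8176 249.5276]
273 153
top [340.2249 159.9127] tcp [340.4689 156.7291] knob locked [294.654  237.2241]
270 99
```

View pics/c8.png

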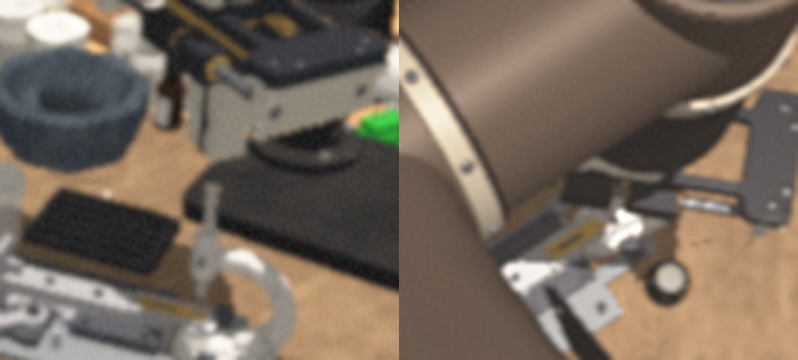

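```bash
python3 - <<'E'
import cv2
a=cv2.imread('pics/side8.png')[60:285,200:500]
cv2.imwrite('pics/c9.png',cv2.resize(a,(800,600),interpolation=cv2.INTER_CUBIC))
E
```

```text
(no output)
```

View pics/c9.png

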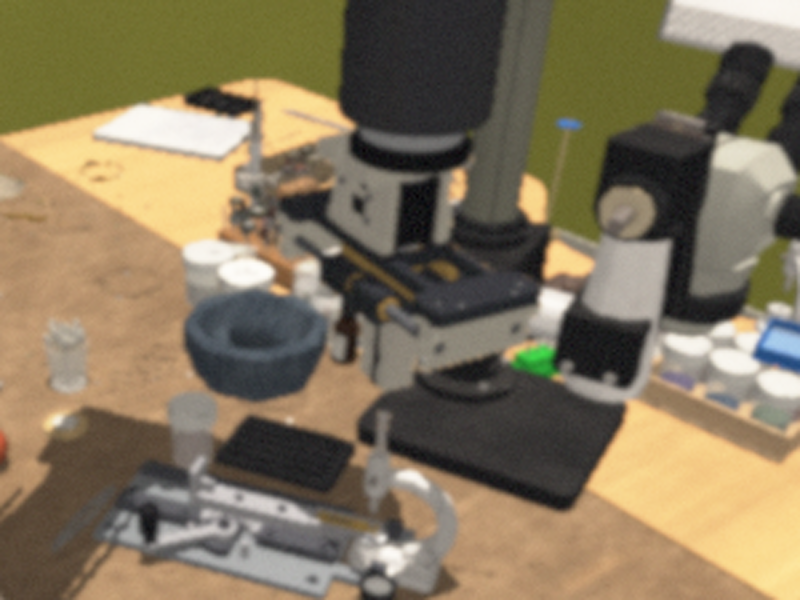

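```bash
python3 -m pendant '[{"claw":0,"linear":[5,2.4,0],"twist":0},{"claw":0,"linear":[8,0,0],"twist":0},{"claw":0,"linear":[6,0,0],"twist":0},{"claw":0,"linear":[3,0,0],"twist":0},{"claw":0,"linear":[2,0,0],"twist":0},{"claw":0,"linear":[2,0,0],"twist":0},{"claw":0,"linear":[2,0,0],"twist":0},{"claw":0,"linear":[2,0,0],"twist":0},{"claw":0,"linear":[0,0,0],"twist":0},{"claw":0,"linear":[0,0,0],"twist":0}]';python3 st.py
```

```text
clock: 24.13
tool_pos: [0.5898, 0.1344, 0.13]
orientation: [-149.3, 90.0, 19.8]
force: [-0.1, 1.0, 1.2]
opening: 0.0005
t 24.1333 tcp fix [108.3248  -0.2988] 130.0265601600965 F [-0.9351  0.4304  1.1506] yaw rel -43.27012729407808 0.0004965857645835377
```

```bash
python3 -m pendant '[{"claw":0,"linear":[2,0,0],"twist":0},{"claw":0,"linear":[1,0,0],"twist":0},{"claw":0,"linear":[1,0,0],"twist":0},{"claw":0,"linear":[1,0,0],"twist":0},{"claw":0,"linear":[0,0,0],"twist":0},{"claw":0,"linear":[0,0,0],"twist":0},{"claw":0,"linear":[0,0,0],"twist":0},{"claw":0,"linear":[0,0,0],"twist":0},{"claw":0,"linear":[0,0,0],"twist":0},{"claw":0,"linear":[0,0,0],"twist":0}]';python3 st.py
```

```text
clock: 24.97
tool_pos: [0.5899, 0.1345, 0.1252]
orientation: [-151.2, 90.0, 17.9]
force: [-1.9, -1.0, 4.6]
opening: 0.0003
t 24.9667 tcp fix [108.3328  -0.1896] 125.22106748301154 F [-0.1776 -2.1545  4.6064] yaw rel -43.26670722693936 0.0002576412318824318
```

```bash
python3 -m pendant '[{"claw":0,"linear":[1,0,0],"twist":0},{"claw":0,"linear":[1,0,0],"twist":0},{"claw":0,"linear":[1,0,0],"twist":0},{"claw":0,"linear":[0,0,0],"twist":0},{"claw":0,"linear":[0,0,0],"twist":0},{"claw":0,"linear":[0,0,0],"twist":0},{"claw":0,"linear":[0,0,0],"twist":0},{"claw":0,"linear":[0,0,0],"twist":0},{"claw":0,"linear":[0,0,0],"twist":0},{"claw":0,"linear":[0,0,0],"twist":0}]';python3 st.py
```

```text
clock: 25.8
tool_pos: [0.5904, 0.1345, 0.1239]
orientation: [-159.9, 89.9, 9.2]
force: [-5.6, -0.5, 16.1]
opening: 0.0004
t 25.8 tcp fix [108.5564   0.1799] 123.89408307244672 F [-2.5601 -4.9868 16.0835] yaw rel -43.2388703179494 0.0003797806485952219
```

Punch bears on the rivet (16 N). A bit more for firmness, then up.

```bash
python3 -m pendant '[{"claw":0,"linear":[1,0,0],"twist":0},{"claw":0,"linear":[0.8,0,0],"twist":0},{"claw":0,"linear":[0,0,0],"twist":0},{"claw":0,"linear":[0,0,0],"twist":0},{"claw":0,"linear":[0,0,0],"twist":0},{"claw":0,"linear":[0,0,0],"twist":0},{"claw":0,"linear":[0,0,0],"twist":0},{"claw":0,"linear":[0,0,0],"twist":0},{"claw":0,"linear":[0,0,0],"twist":0},{"claw":0,"linear":[0,0,0],"twist":0}]';python3 st.py
python3 -m pendant '[{"claw":0,"linear":[-3,0,0],"twist":0},{"claw":0,"linear":[-4,0,0],"twist":0},{"claw":0,"linear":[-5,0,0],"twist":0},{"claw":0,"linear":[-6,0,0],"twist":0},{"claw":0,"linear":[-10,0,0],"twist":0},{"claw":0,"linear":[-20,0,0],"twist":0},{"claw":0,"linear":[-20,0,0],"twist":0},{"claw":0,"linear":[-20,-20,20],"twist":0},{"claw":0,"linear":[0,-20,30],"twist":0},{"claw":0,"linear":[0,-20,30],"twist":0}]'
python3 -m pendant '[{"claw":0,"linear":[0,-10,30],"twist":0},{"claw":0,"linear":[0,0,30],"twist":0},{"claw":0,"linear":[0,0,0],"twist":0},{"claw":0,"linear":[0,0,0],"twist":0},{"claw":0,"linear":[0,0,0],"twist":0},{"claw":0,"linear":[0,0,0],"twist":0},{"claw":0,"linear":[0,0,0],"twist":0},{"claw":0,"linear":[0,0,0],"twist":0},{"claw":0,"linear":[0,0,0],"twist":0},{"claw":0,"linear":[0,0,0],"twist":0}]'
python3 st.py w10.png; python3 -c "
from h import *
p,d=snap('side','side10.png');cv2.imwrite('pics/c10.png',np.hstack([cv2.resize(p[180:300,200:390,::-1],(400,300)),cv2.resize(cv2.imread('pics/w10.png'),(400,300))]))"
```

```text
clock: 26.63
tool_pos: [0.5907, 0.1345, 0.1233]
orientation: [-160.4, 89.8, 8.7]
force: [-7.4, -1.4, 24.1]
opening: 0.0004
t 26.6333 tcp fix [108.6753   0.4761] 123.3078531178741 F [-2.7924 -6.9406 24.0836] yaw rel -43.21150448303149 0.000427635395716401
clock: 27.47
tool_pos: [0.5227, 0.2093, 0.2097]
orientation: [-129.7, 89.9, 39.3]
force: [-0.4, 0.7, -0.6]
opening: 0.0003
clock: 28.3
tool_pos: [0.4658, 0.2293, 0.2079]
orientation: [60.6, 90.0, -130.4]
force: [0.1, 0.3, 0.3]
opening: 0.0001
t 28.3 tcp fix [-38.2354 -54.2793] 207.92837915775016 F [-0.2096  0.2192  0.2706] yaw rel -43.31759866705783 0.0001405164685229614
```

View pics/c10.png

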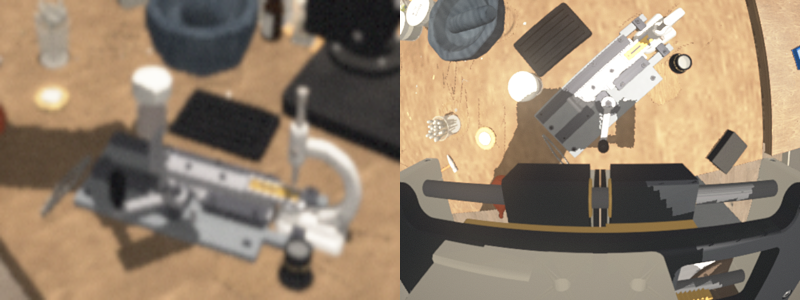

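```bash
python3 -c "
from plant import *
print(close_job())"
```

```text
the job is handed in; nothing more can be done
None
```

I set the rivet in the order you asked and handed the job in after about 28 s on the robot's clock; no verdict is reported.

- **Lever forward:** I swung it to the front stop. It stopped moving at about 27 N, and the picture showed it in the released position.
- **Slide home:** I pushed it by its plate until it would go no further. The last 1.5 mm commanded moved the finger only about 0.2 mm, and the push force rose to about 17 N.
- **Lever back:** I swung it to the rear stop. It stopped at about 8 N sideways, with no further movement, and looked locked in the last pictures.
- **Plunger:** I pressed it down until it stopped with the fingertip at about 123 mm, or 11–12 mm of stroke by my reading against the stated 10 mm. It bore on the rivet with 24 N, and I then let it spring back.

The last pictures show the plunger up, the slide home and the robot clear of everything. The bystanders that show in them look undisturbed; I judged that by eye and did not measure them.

The trained networks often disagreed with the pictures about the knob, push plate and plunger. I fitted the fixture's position from features I picked in the images instead. The rivet and cam pivot then checked out to within about 1 mm, though the plate corners and plunger top were up to 3–4 mm off.

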